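# Set out the toner bottle sample row by height

### The arm

A 6-joint arm with a two-finger parallel gripper is mounted at the origin on the work surface. World frame = base frame: x ahead of the robot, y to its left, z up, the work surface at z = 0. Lengths are in m, angles in rad, forces in N, time in s.
With the tool pointing down it reaches from about 0.3 to 1 m from the base axis. Payload 5.1 kg.
Tool frame: the origin (TCP) lies at the centre of the arm's flange, where the gripper is bolted on; the fingertips stand robot.tcp_to_tips ahead of it and the grasp point (between the pads) lies 171 mm ahead of it (robot.tcp_to_tips is the distance from the TCP to the fingertips, in m); z points along the fingers, y is the line along which they close (so a half turn about z gives the same grasp; the last joint's range is limited). The gripper opens to 95 mm and grips with 3 to 60 N. Pads are 20 mm wide; open, the fingers measure 119 mm over their backs; the gripper's body (75 mm by 180 mm) begins 59 mm behind the grasp point.
Start: joints at [-1.184, 0.124, 1.65, -0, 1.367, -0.083], TCP at [0.294, -0.58, 0.405] pointing down, gripper open.
Joint ranges: [-2.61, 2.61], [-1.02, 2.33], [0.03, 2.71], [-1.35, 4.49], [0.32, 2.68], [-2.91, 2.91]. Speed limits (rad/s): [2.57, 2.57, 3.14, 3.14, 3.14, 3.14].

### API

Orientations are given as a unit quaternion [x, y, z, w].
In Python, from station import telemetry, optics, workorder, nets, robot gives the robot as it stands. The module is installed in compiled form; this text tells all that it offers.
- The arm moves only by the tool drive_tool, never from a script. Its arguments are lists of equal length, an entry for each row: "grip": the opening, from 0 (shut) to 1 (fully open); "delta_pos": the shift along the tool's x, y, z in mm, a list of three; "twist": the turn about the tool's z in degrees. In form: {"grip": [grip, ...], "delta_pos": [[tx, ty, tz], ...], "twist": [twist, ...]}. A call has 1 to 8 rows; each row shifts and turns the commanded pose from where the row before left it, along the tool's axes as they then stand; what a row does not reach is not made up. A row lasts 1/12 s, in which the tool goes at most 41.7 mm and 7.16 degrees, less where a joint would pass 70% of its speed; a pose out of reach is approached as far as the arm can. A call is refused whole if a number of a shift passes 41.7 or a number of a turn 7.16, either way. A call with a gripper value outside its range is refused whole. The fingers move at their own pace and stop on an object; "squeeze" is the grip in N (left out, the last holds). Time passes only in rows, so rows that do not move let the fingers close. It gives the time, the measured TCP pose, the force, the opening and the grip force at its end, in the units of the state.
- telemetry.state(): the state, without advancing time (a new reading comes with each control period).
- optics.get_image(name): name is "scene" or "top"; returns a dict with "color" (420x560x3 uint8, red, green, blue), "range_z" (420x560 float32, m along the optical axis (not along the pixel's ray), 0 where there is no reading), "fx", "fy", "cx", "cy" (pixels), "xyz" and "rotation" of the camera in the world. Camera axes: x right, y up, looking along -z (the intrinsics and any distortion apply to the point x, -y, -z); pixel columns grow to the right and rows downward; lengths in m; the calibration is good to about 2 mm. A picture is of the moment at which its call begins.
- workorder.close_job(): hands the job in; it is judged then, once.
Trained networks look in the newest picture that a camera, given by its name, has taken for a name from the list of things; names that differ only in an ending like _2 or _b are one class to them, and where a whole thing is asked for, a point or a joint stands for the part that bears it (a point fixed in the world has none). Each returns a list of dicts, best first, with "confidence" (0 to 1); they miss things now and then, are a little off and sometimes report something else, mostly with a low value. They report only what shows in the picture. A call takes as long as a camera call. They do not tell look-alikes from the thing itself.
- nets.recognise(camera, name): "bbox" ([left, top, right, bottom] in pixels, round what is visible of it).
- nets.trace(camera, name): "region" (420x560 bool, what is visible of it) and "bbox" ([left, top, right, bottom] in pixels, round what is visible of it).
- nets.pinpoint(camera, name): "point" ([row, column] in pixels: a listed point, or the origin of a listed thing).
The state is a dict: "time_s": time; "joint_pos": joint angles; "joint_velocities": joint speeds; "effort": joint torques, N m; "tool_pos": TCP position; "tcp_rot": TCP orientation; "force": force on the tool from outside, world axes, zero at the start; "moment": the same for the moment, N m; "opening": finger opening in m; "grip_force": force on a finger pad.
Only numpy, scipy, OpenCV 4.12 (cv2) and the standard library are available. Lean on these libraries where they do the work, as an engineer would, in place of code of your own. Each camera call takes 0.05 s, during which the arm holds its last target. There are 200 camera calls.

### The job

Set out the sample row for labelling: stand the four yellow toner bottles upright on the four round dark mats, one centred on each mat, in order of height, with the shortest next to the label dispenser and the tallest at the carton end. Do not knock any bottle over on the way.

Things in the scene. Friction and masses are not known exactly. Their poses are not given: they have to be found in the camera images.
- bottle_a: loose yellow ribbed plastic toner bottle standing upright with a black round screw cap; 104 mm tall in all, body 50 mm diameter. The cap (34 mm diameter) is the top 30 mm and stands clear of the bottle's shoulder, so the fingers can close on it from above at any yaw. Weighs 60 to 280 g. Origin: centre of the underside, z up.
- bottle_b: loose yellow ribbed plastic toner bottle standing upright with a black round screw cap; 140 mm tall in all, body 58 mm diameter. The cap (34 mm diameter) is the top 30 mm and stands clear of the bottle's shoulder, so the fingers can close on it from above at any yaw. Weighs 60 to 280 g. Origin: centre of the underside, z up.
- bottle_c: loose yellow ribbed plastic toner bottle standing upright with a black round screw cap; 86 mm tall in all, body 46 mm diameter. The cap (34 mm diameter) is the top 30 mm and stands clear of the bottle's shoulder, so the fingers can close on it from above at any yaw. Weighs 60 to 280 g. Origin: centre of the underside, z up.
- bottle_d: loose yellow ribbed plastic toner bottle standing upright with a black round screw cap; 122 mm tall in all, body 54 mm diameter. The cap (34 mm diameter) is the top 30 mm and stands clear of the bottle's shoulder, so the fingers can close on it from above at any yaw. Weighs 60 to 280 g. Origin: centre of the underside, z up.
- mat_1: one of four identical fixed flat dark grey, nearly black discs with a lighter grey rim and a fine white centre cross, 84 mm diameter, 4 mm thick, fixed in a straight row on a strip of white tape, centres 95 mm apart. The numbers in the mats' names say nothing of their order in the row. Origin: centre of the underside (bottle stands 4 mm above it).
- mat_2: one of four identical fixed flat dark grey, nearly black discs with a lighter grey rim and a fine white centre cross, 84 mm diameter, 4 mm thick, fixed in a straight row on a strip of white tape, centres 95 mm apart. The numbers in the mats' names say nothing of their order in the row. Origin: centre of the underside (bottle stands 4 mm above it).
- mat_3: one of four identical fixed flat dark grey, nearly black discs with a lighter grey rim and a fine white centre cross, 84 mm diameter, 4 mm thick, fixed in a straight row on a strip of white tape, centres 95 mm apart. The numbers in the mats' names say nothing of their order in the row. Origin: centre of the underside (bottle stands 4 mm above it).
- mat_4: one of four identical fixed flat dark grey, nearly black discs with a lighter grey rim and a fine white centre cross, 84 mm diameter, 4 mm thick, fixed in a straight row on a strip of white tape, centres 95 mm apart. The numbers in the mats' names say nothing of their order in the row. Origin: centre of the underside (bottle stands 4 mm above it).
- label_dispenser: fixed grey label dispenser with a white roll, 100 x 56 mm, 60 mm tall, standing in line with the row of mats just beyond one of its two ends (at the other end is a small brown carton, 90 x 56 x 50 mm); its origin, the centre of its underside, is 95 mm from the centre of the nearest mat.
Mind the look-alikes: they are no part of the job. Leave any blue look-alike of the bottle_b alone. Leave any green look-alike of the bottle_d alone.

How it is judged:
By the outcome, as a careful person would: the job done as asked, in the order asked, and still so for the second after the job is handed in, with the robot touching nothing.
It also fails if it takes over 118 s, if anything falls off the work surface, if the arm or the gripper's body presses on something with over 40 N, if the wrist force passes 120 N, or if a joint passes its speed limit or range.

## Working session

There is one attempt and no reset: what is moved stays moved. The work goes in short steps, Python scripts to look and compute and a tool call to move; the robot and the scene stay as the last step left them, time stands still between calls to the robot, and variables do not carry over. Pictures are saved under pics/ and viewed, at most 14 in all, crops included, and the job is handed in when it is done.

Besides the shell and the picture viewer there is one more tool, called after "Request:" by a JSON object that holds its "api" and its "payload", one argument or row to a line. drive_tool: Moves the arm, as the interface text tells. Its arguments: {"type":"object","properties":{"grip":{"type":"array"},"delta_pos":{"type":"array"},"twist":{"type":"array"},"squeeze":{"type":"number"}},"required":["grip","delta_pos","twist"]}

```bash
mkdir -p pics
python3 - <<'E'
from station import telemetry, optics, robot
import cv2, numpy as np
s=telemetry.state(); print({k:np.round(v,3).tolist() for k,v in s.items()}); print(robot.tcp_to_tips)
for n in ("scene","top"):
    im=optics.get_image(n); np.savez(f"pics/{n}0.npz",**im)
    cv2.imwrite(f"pics/{n}0.png",im["color"][:,:,::-1]); print(n,im["fx"],im["fy"],im["cx"],im["cy"],im["xyz"],im["rotation"],[k for k in im])
E
```

```text
{'time_s': 0.0, 'joint_pos': [-1.184, 0.124, 1.652, 0.0, 1.367, -0.083], 'joint_velocities': [0.001, 0.001, 0.0, 0.001, -0.0, 0.001], 'effort': [-0.001, -41.76, -35.993, 0.077, 0.049, -0.0], 'tool_pos': [0.294, -0.579, 0.404], 'tcp_rot': [0.973, 0.233, -0.0, -0.001], 'force': [0.354, -0.248, -0.451], 'moment': [0.018, -0.072, 0.014], 'grip_force': 0.0, 'opening': 0.095}
0.1901
scene 410.83088997821386 410.83088997821386 278.0973780264949 209.32808296548689 [ 1.06448682 -0.18968712  0.71882928] [0.2770404  0.1986205  0.55675477 0.75751082] ['color', 'range_z', 'fx', 'fy', 'cx', 'cy', 'xyz', 'rotation']
top 488.71495386554795 488.71495386554795 278.48649513853394 205.09568461895987 [ 0.35902025 -0.03483259  1.16161458] [-0.05285412  0.04121685  0.71292506 -0.6980297 ] ['color', 'range_z', 'fx', 'fy', 'cx', 'cy', 'xyz', 'rotation']
```

View pics/scene0.png

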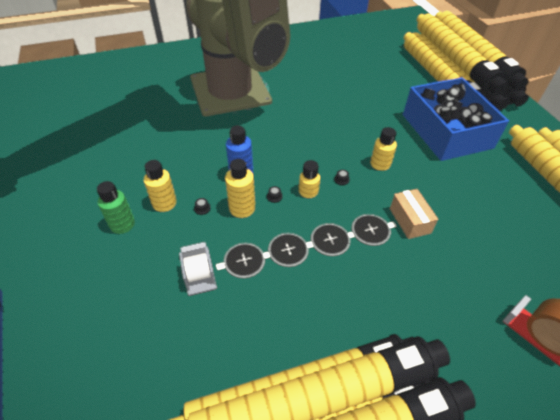

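View pics/top0.png

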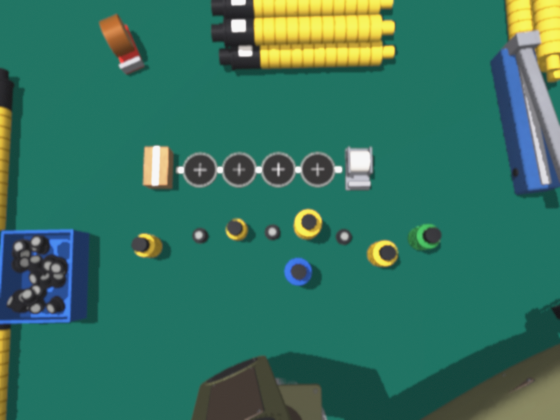

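The scene view shows four yellow bottles at (160,187), (240,190), (310,180) and (383,150), a blue one at (238,150) and a green one at (115,208). In the top view the dispenser is right of the mats at (358,168) and the carton is left at (157,168). Next I'll measure everything from the depth.

```bash
cat > h.py <<'E'
import numpy as np, cv2
from scipy.spatial.transform import Rotation as R
def world(im):
    v,u=np.mgrid[0:420,0:560]; d=im["range_z"]
    p=np.stack([(u-im["cx"])/im["fx"]*d,-(v-im["cy"])/im["fy"]*d,-d],-1)
    return p@R.from_quat(im["rotation"]).as_matrix().T+im["xyz"]
def bottles(im,lo=(.3,-.4),hi=(.75,.4)):
    W=world(im); ok=(im["range_z"]>0)&(W[...,2]>.07)&(W[...,0]>lo[0])&(W[...,0]<hi[0])&(W[...,1]>lo[1])&(W[...,1]<hi[1])
    n,l=cv2.connectedComponents(ok.astype(np.uint8)); out=[]
    for i in range(1,n):
        m=l==i
        if m.sum()<25: continue
        z=np.percentile(W[m][:,2],90); t=W[m&(W[...,2]>z-.006)]
        c,r=cv2.minEnclosingCircle(t[:,:2].astype(np.float32))
        out.append((np.round(t.mean(0),4),np.round(c,4),round(r,4),np.argwhere(m).mean(0).round()[::-1],len(t)))
    return out
E
python3 - <<'E'
from h import *
from station import nets
for n in ("top","scene"):
    im=dict(np.load(f"pics/{n}0.npz")); W=world(im); print(n)
    for b in bottles(im): print(*b)
    for name in ("mat_1","label_dispenser"):
        for r in nets.trace(n,name)[:5]:
            m=r["region"]; p=W[m&(im["range_z"]>0)]
            c,q=cv2.minEnclosingCircle(p[:,:2].astype(np.float32))
            print(name,round(r["confidence"],2),r["bbox"],np.median(p,0).round(4),p.mean(0).round(4),np.round(c,4),round(q,4))
        for r in nets.pinpoint(n,name)[:5]:
            print(' pp',round(r["confidence"],2),np.round(r["point"],1),W[tuple(np.round(r["point"]).astype(int))].round(4))
E
```

```text
top
[ 0.4607 -0.0817  0.1391] [ 0.4612 -0.0819] 0.0176 [308. 223.] 206
[0.4558 0.0814 0.085 ] [0.4562 0.0808] 0.0176 [234. 228.] 173
[ 0.4276 -0.3447  0.1214] [ 0.4276 -0.3451] 0.0178 [427. 236.] 206
[0.4219 0.2861 0.1033] [0.4226 0.2863] 0.0178 [141. 245.] 187
[ 0.3923 -0.2486  0.1215] [ 0.3917 -0.2489] 0.0175 [384. 253.] 207
[ 0.3562 -0.0575  0.1393] [ 0.3563 -0.0568] 0.0172 [298. 272.] 208
mat_1 0.93 [222.4, 153.0, 258.0, 187.8] [0.6024 0.0764 0.0035] [0.6028 0.0769 0.0034] [0.6036 0.077 ] 0.0427
mat_1 0.83 [300.3, 148.9, 334.8, 187.5] [ 0.5981 -0.1124  0.0038] [ 0.5987 -0.1125  0.0037] [ 0.5994 -0.113 ] 0.0422
mat_1 0.76 [178.9, 150.8, 216.2, 186.4] [0.604  0.1714 0.003 ] [0.6043 0.1718 0.0029] [0.6053 0.1725] 0.0439
mat_1 0.58 [260.8, 152.6, 293.6, 186.5] [ 0.6011 -0.016   0.0034] [ 0.6011 -0.0164  0.0034] [ 0.6021 -0.0162] 0.0428
 pp 0.92 [169.4 278.2] [ 0.6021 -0.0179  0.0046]
 pp 0.92 [166.4 319.2] [ 0.607  -0.1168  0.005 ]
 pp 0.9 [168.  198.5] [0.6095 0.1761 0.0026]
 pp 0.67 [167.6 239.3] [0.6069 0.0764 0.004 ]
label_dispenser 0.74 [344.2, 145.9, 370.7, 191.4] [ 0.5913 -0.2
[... 490 characters left out ...]
71 -0.018   0.0025] [ 0.6067 -0.0175  0.0024] [ 0.6042 -0.0149] 0.0457
mat_1 0.65 [352.7, 214.2, 392.6, 247.7] [0.6123 0.1719 0.003 ] [0.6119 0.1724 0.0029] [0.6111 0.1738] 0.0437
mat_1 0.64 [313.4, 221.4, 352.5, 255.6] [0.6097 0.0779 0.0028] [0.6091 0.0778 0.0027] [0.6047 0.0801] 0.0453
 pp 0.86 [228.9 370.5] [0.6092 0.1705 0.0034]
 pp 0.84 [247.7 287.8] [ 0.603  -0.0164  0.0023]
 pp 0.77 [237.5 329.9] [0.6055 0.0778 0.003 ]
 pp 0.74 [260.1 243.7] [ 0.6053 -0.1125  0.0036]
label_dispenser 0.81 [180.4, 238.6, 216.9, 297.6] [ 0.6263 -0.2068  0.033 ] [ 0.6162 -0.2068  0.032 ] [ 0.6049 -0.2057] 0.0531
 pp 0.75 [266.8 197.3] [ 0.6257 -0.2063  0.0527]
 pp 0.33 [188.5 311.6] [0.4836 0.0799 0.0343]
```

One line on identity: the yellow candidates, in scene pixels, are (156,176), (239,190), (311,167) and (388,137). The blue one (238,140) and green one (110,197) are the look-alikes, ruled out by colour. Heights from the depth separate the four yellow bottles: c 86 mm, a 104 mm, d 122 mm, b 140 mm. One enlarged crop to confirm.

Run:
```python
import cv2
a=cv2.imread("pics/scene0.png")[110:300,80:450]; cv2.imwrite("pics/crop0.png",cv2.resize(a,None,fx=2.1,fy=2.1,interpolation=cv2.INTER_CUBIC))
```

```text
(no output)
```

View pics/crop0.png

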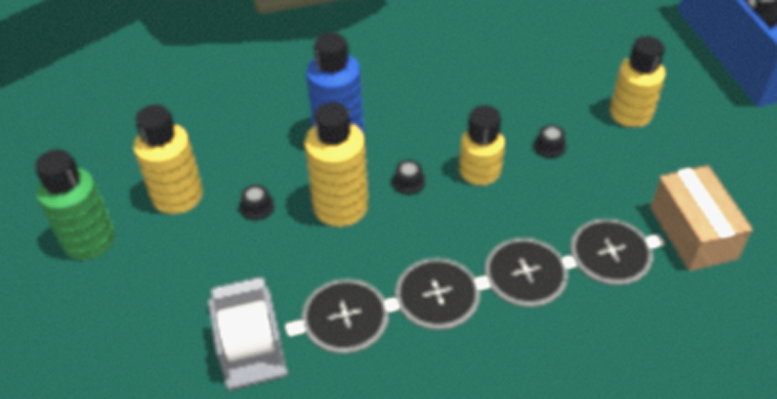

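Request:
{"api": "drive_tool", "payload": {
  "grip": [0.65, 0.65, 0.65, 0.65, 0.65],
  "delta_pos": [
    [0, 0, 0],
    [0, 0, 0],
    [0, 0, 0],
    [0, 0, 0],
    [0, 0, 0]
  ],
  "twist": [6.74, 6.74, 6.74, 6.74, 0],
  "squeeze": 40
}}

```text
time_s: 0.92
tool_pos: [0.2942, -0.5796, 0.4048]
tcp_rot: [1.0, -0.001, 0.0, 0.0]
force: [0.5, -0.2, -0.2]
opening: 0.0669
grip_force: 0.0
```

The crop confirms it: the yellow d bottle is at crop (170,160), with the green one beside it. The dispenser is at the left of the row and the carton at the right. Moving over d.

Request:
{"api": "drive_tool", "payload": {
  "grip": [0.65, 0.65, 0.65, 0.65, 0.65, 0.65, 0.65, 0.65],
  "delta_pos": [
    [5, -15, 0],
    [9, -30, 0],
    [11, -36, 0],
    [11, -36, 0],
    [11, -36, 0],
    [11, -36, 0],
    [11, -36, 0],
    [11, -36, 0]
  ],
  "twist": [0, 0, 0, 0, 0, 0, 0, 0]
}}

```text
time_s: 1.58
tool_pos: [0.3745, -0.3169, 0.4049]
tcp_rot: [1.0, 0.001, 0.0, 0.0]
force: [1.1, 0.6, -1.0]
opening: 0.0614
grip_force: 0.0
```

Request:
{"api": "drive_tool", "payload": {
  "grip": [0.65, 0.65, 0.65, 0.65],
  "delta_pos": [
    [11, -36, 0],
    [10, -34, 0],
    [0, 0, 0],
    [0, 0, 0]
  ],
  "twist": [0, 0, 0, 0]
}}

```text
time_s: 1.92
tool_pos: [0.3958, -0.2473, 0.4051]
tcp_rot: [1.0, 0.003, 0.0, 0.0]
force: [0.1, -0.6, 0.1]
opening: 0.0617
grip_force: 0.0
```

Request:
{"api": "drive_tool", "payload": {
  "grip": [0.65, 0.65, 0.65, 0.65, 0.65, 0.65, 0.65, 0.65],
  "delta_pos": [
    [-1, 1, 20],
    [0, 0, 30],
    [0, 0, 30],
    [0, 0, 20],
    [0, 0, 10],
    [0, 0, 8],
    [0, 0, 0],
    [0, 0, 0]
  ],
  "twist": [0, 0, 0, 0, 0, 0, 0, 0]
}}

```text
time_s: 2.58
tool_pos: [0.3947, -0.2504, 0.2876]
tcp_rot: [1.0, -0.001, 0.0, 0.0]
force: [-0.6, 0.4, 1.3]
opening: 0.0614
grip_force: 0.0
```

Request:
{"api": "drive_tool", "payload": {
  "grip": [0, 0, 0, 0, 0, 0, 0, 0],
  "delta_pos": [
    [0, 0, 0],
    [0, 0, 0],
    [0, 0, 0],
    [0, 0, 0],
    [0, 0, 0],
    [0, 0, 0],
    [0, 0, 0],
    [0, 0, 0]
  ],
  "twist": [0, 0, 0, 0, 0, 0, 0, 0]
}}

```text
time_s: 3.25
tool_pos: [0.3947, -0.2497, 0.2872]
tcp_rot: [1.0, -0.0, 0.0, 0.0]
force: [-0.9, 1.0, 2.8]
opening: 0.0335
grip_force: 40.0
```

Request:
{"api": "drive_tool", "payload": {
  "grip": [0, 0, 0, 0, 0, 0, 0, 0],
  "delta_pos": [
    [0, 0, -10],
    [0, 0, -20],
    [0, 0, -30],
    [6, 0, -20],
    [16, 0, -5],
    [25, 0, 0],
    [30, 0, 0],
    [30, 0, 0]
  ],
  "twist": [0, 0, 0, 0, 0, 0, 0, 0]
}}

```text
time_s: 3.92
tool_pos: [0.5022, -0.2496, 0.372]
tcp_rot: [1.0, -0.001, -0.0, 0.0]
force: [-0.2, -0.8, -1.8]
opening: 0.0333
grip_force: 39.9
```

Request:
{"api": "drive_tool", "payload": {
  "grip": [0, 0, 0, 0, 0, 0, 0, 0],
  "delta_pos": [
    [30, 0, 0],
    [30, -5, 0],
    [25, -15, 0],
    [15, -25, 0],
    [5, -32, 0],
    [0, -35, 0],
    [0, -35, 0],
    [0, -35, 0]
  ],
  "twist": [0, 0, 0, 0, 0, 0, 0, 0]
}}

```text
time_s: 4.58
tool_pos: [0.6064, -0.0663, 0.3712]
tcp_rot: [1.0, -0.001, -0.001, -0.0]
force: [-0.0, 0.1, -2.1]
opening: 0.0336
grip_force: 39.9
```

Request:
{"api": "drive_tool", "payload": {
  "grip": [0, 0, 0, 0, 0, 0, 0, 0],
  "delta_pos": [
    [0, -35, 0],
    [0, -35, 0],
    [0, -30, 0],
    [0, -25, 0],
    [0, -15, 0],
    [0, -5, 0],
    [0, 0, 0],
    [0, 0, 0]
  ],
  "twist": [0, 0, 0, 0, 0, 0, 0, 0]
}}

```text
time_s: 5.25
tool_pos: [0.6068, 0.0764, 0.3716]
tcp_rot: [1.0, -0.001, -0.0, 0.0]
force: [-0.7, -0.2, -1.8]
opening: 0.0334
grip_force: 39.9
```

Request:
{"api": "drive_tool", "payload": {
  "grip": [0, 0, 0, 0, 0, 0, 0, 0],
  "delta_pos": [
    [0, -1, 20],
    [0, 0, 25],
    [0, 0, 18],
    [0, 0, 8],
    [0, 0, 5],
    [0, 0, 2],
    [0, 0, 1],
    [0, 0, 0]
  ],
  "twist": [0, 0, 0, 0, 0, 0, 0, 0]
}}

```text
time_s: 5.92
tool_pos: [0.6073, 0.0779, 0.294]
tcp_rot: [1.0, -0.001, 0.001, -0.0]
force: [0.1, 0.5, -1.4]
opening: 0.0335
grip_force: 39.9
```

Request:
{"api": "drive_tool", "payload": {
  "grip": [0, 0, 0],
  "delta_pos": [
    [0, 0, 1.5],
    [0, 0, 0.5],
    [0, 0, 0]
  ],
  "twist": [0, 0, 0]
}}

```text
time_s: 6.17
tool_pos: [0.6068, 0.0783, 0.2913]
tcp_rot: [1.0, -0.0, 0.0, -0.0]
force: [-0.1, 0.0, -1.2]
opening: 0.0336
grip_force: 39.9
```

```bash
cat > look.py <<'E'
import sys
from h import *
from station import optics
for n in ("top","scene"):
    im=optics.get_image(n); cv2.imwrite(f"pics/{n}_{sys.argv[1]}.png",im["color"][:,:,::-1]); print(n)
    for b in bottles(im,hi=(.72,.4)): print(*b)
E
python3 look.py 1
```

```text
top
[0.3172 0.0628 0.5832] [0.3067 0.0641] 0.0557 [212. 212.] 2862
[ 0.4608 -0.0818  0.1392] [ 0.4611 -0.082 ] 0.0174 [308. 223.] 204
[ 0.4275 -0.3449  0.1214] [ 0.4276 -0.3454] 0.0178 [428. 236.] 206
[0.4216 0.2864 0.1033] [0.4224 0.2869] 0.0176 [141. 245.] 187
[ 0.3563 -0.0573  0.1395] [ 0.3562 -0.0568] 0.0172 [298. 272.] 208
scene
[0.5431 0.0655 0.4533] [0.5359 0.0733] 0.0852 [348.  98.] 2374
[ 0.4211 -0.0706  0.1373] [ 0.4135 -0.0693] 0.0719 [239. 163.] 329
[ 0.4345 -0.3443  0.119 ] [ 0.4323 -0.3443] 0.0178 [110. 197.] 204
```

Request:
{"api": "drive_tool", "payload": {
  "grip": [0, 0, 0],
  "delta_pos": [
    [0, 0, 1],
    [0, 0, 0.5],
    [0, 0, 0]
  ],
  "twist": [0, 0, 0]
}}

```text
time_s: 6.52
tool_pos: [0.6073, 0.0784, 0.2912]
tcp_rot: [1.0, -0.0, 0.001, -0.0]
force: [-1.1, 0.3, 4.5]
opening: 0.0334
grip_force: 40.0
```

Request:
{"api": "drive_tool", "payload": {
  "grip": [0.65, 0.65, 0.65, 0.65, 0.65, 0.65, 0.65, 0.65],
  "delta_pos": [
    [0, 0, 0],
    [0, 0, 0],
    [0, 0, 0],
    [0, 0, 0],
    [0, 0, -5],
    [0, 0, -20],
    [0, 0, -30],
    [0, 0, -30]
  ],
  "twist": [0, 0, 0, 0, 0, 0, 0, 0]
}}

```text
time_s: 7.18
tool_pos: [0.6063, 0.0781, 0.374]
tcp_rot: [1.0, -0.0, -0.002, 0.0]
force: [1.0, -0.5, 0.4]
opening: 0.0616
grip_force: 0.0
```

Request:
{"api": "drive_tool", "payload": {
  "grip": [0.65, 0.65, 0.65, 0.65, 0.65, 0.65, 0.65, 0.65],
  "delta_pos": [
    [-22, -25, 0],
    [-27, -31, 0],
    [-27, -31, 0],
    [-27, -31, 0],
    [-27, -31, 0],
    [-27, -31, 0],
    [-25, -28, 0],
    [0, 0, 0]
  ],
  "twist": [0, 0, 0, 0, 0, 0, 0, 0]
}}

```text
time_s: 7.85
tool_pos: [0.4213, 0.2897, 0.3746]
tcp_rot: [1.0, 0.003, -0.001, -0.001]
force: [0.9, -0.1, 0.5]
opening: 0.062
grip_force: 0.0
```

```bash
python3 look.py 2
```

```text
top
[0.6039 0.0784 0.1248] [0.6048 0.0783] 0.0176 [235. 162.] 189
[0.3233 0.2238 0.5463] [0.3188 0.2328] 0.0656 [ 76. 260.] 2765
[ 0.4608 -0.0815  0.1395] [ 0.4613 -0.0815] 0.0174 [308. 223.] 202
[0.4559 0.0812 0.0855] [0.4559 0.0814] 0.0173 [234. 228.] 175
[ 0.4277 -0.3449  0.1213] [ 0.4277 -0.3454] 0.0177 [427. 236.] 203
[ 0.3563 -0.0575  0.1393] [ 0.3565 -0.0573] 0.0173 [298. 272.] 210
scene
[0.4494 0.2721 0.3987] [0.4285 0.2843] 0.0364 [413.  49.] 623
[ 0.4214 -0.0706  0.1372] [ 0.4129 -0.0691] 0.0722 [239. 163.] 330
[0.4277 0.2864 0.1021] [0.4272 0.2884] 0.019 [388. 137.] 130
[0.4619 0.0815 0.084 ] [0.4609 0.0822] 0.0177 [311. 167.] 144
[ 0.434  -0.3443  0.1189] [ 0.4318 -0.3452] 0.0185 [110. 197.] 200
[0.6106 0.0783 0.1242] [0.6096 0.0789] 0.0178 [336. 214.] 213
```

Request:
{"api": "drive_tool", "payload": {
  "grip": [0.65, 0.65, 0.65, 0.65],
  "delta_pos": [
    [0, 0, 20],
    [0, 0, 30],
    [0, 0, 0],
    [0, 0, 0]
  ],
  "twist": [0, 0, 0, 0]
}}

```text
time_s: 8.28
tool_pos: [0.4252, 0.2851, 0.3227]
tcp_rot: [1.0, -0.001, -0.002, 0.001]
force: [0.0, 1.0, 1.6]
opening: 0.062
grip_force: 0.0
```

Request:
{"api": "drive_tool", "payload": {
  "grip": [0.65, 0.65, 0.65, 0.65, 0.65, 0, 0, 0],
  "delta_pos": [
    [0, -1, 25],
    [0, 0, 20],
    [0, 0, 10],
    [0, 0, 0],
    [0, 0, 0],
    [0, 0, 0],
    [0, 0, 0],
    [0, 0, 0]
  ],
  "twist": [0, 0, 0, 0, 0, 0, 0, 0]
}}

```text
time_s: 8.95
tool_pos: [0.4254, 0.2875, 0.2708]
tcp_rot: [1.0, -0.0, 0.001, -0.001]
force: [0.4, 0.4, 0.8]
opening: 0.0474
grip_force: 0.0
```

Request:
{"api": "drive_tool", "payload": {
  "grip": [0, 0, 0, 0, 0, 0],
  "delta_pos": [
    [0, 0, 0],
    [0, 0, 0],
    [0, 0, 0],
    [0, 0, 0],
    [0, 0, 0],
    [0, 0, 0]
  ],
  "twist": [0, 0, 0, 0, 0, 0]
}}

```text
time_s: 9.45
tool_pos: [0.4251, 0.2875, 0.2698]
tcp_rot: [1.0, -0.0, 0.0, -0.0]
force: [0.2, 0.7, 4.0]
opening: 0.0333
grip_force: 40.0
```

Request:
{"api": "drive_tool", "payload": {
  "grip": [0, 0, 0, 0, 0, 0, 0, 0],
  "delta_pos": [
    [0, 0, -10],
    [0, 0, -25],
    [0, 0, -35],
    [0, 0, -35],
    [3, 5, -30],
    [8, 14, -10],
    [14, 24, 0],
    [18, 30, 0]
  ],
  "twist": [0, 0, 0, 0, 0, 0, 0, 0]
}}

```text
time_s: 10.12
tool_pos: [0.4675, 0.2144, 0.4159]
tcp_rot: [1.0, 0.001, 0.001, -0.001]
force: [1.1, 0.1, -2.4]
opening: 0.0333
grip_force: 40.0
```

Request:
{"api": "drive_tool", "payload": {
  "grip": [0, 0, 0, 0, 0, 0, 0, 0],
  "delta_pos": [
    [20, 34, 0],
    [20, 34, 0],
    [20, 34, 0],
    [20, 34, 0],
    [20, 34, 0],
    [18, 30, 0],
    [12, 21, 0],
    [6, 11, 0]
  ],
  "twist": [0, 0, 0, 0, 0, 0, 0, 0]
}}

```text
time_s: 10.78
tool_pos: [0.6044, -0.0206, 0.4136]
tcp_rot: [1.0, -0.002, -0.001, 0.0]
force: [-1.0, 0.2, -2.7]
opening: 0.0336
grip_force: 40.0
```

Request:
{"api": "drive_tool", "payload": {
  "grip": [0, 0, 0],
  "delta_pos": [
    [0, 0, 0],
    [0, 0, 0],
    [0, 0, 0]
  ],
  "twist": [0, 0, 0]
}}

```text
time_s: 11.03
tool_pos: [0.6031, -0.0167, 0.414]
tcp_rot: [1.0, 0.0, -0.001, -0.0]
force: [-0.7, 0.1, -1.7]
opening: 0.0334
grip_force: 40.0
```

Request:
{"api": "drive_tool", "payload": {
  "grip": [0, 0, 0, 0, 0, 0, 0, 0],
  "delta_pos": [
    [1, 0, 20],
    [0, 0, 30],
    [0, 0, 35],
    [0, 0, 28],
    [0, 0, 15],
    [0, 0, 7],
    [0, 0, 3],
    [0, 0, 1]
  ],
  "twist": [0, 0, 0, 0, 0, 0, 0, 0]
}}

```text
time_s: 11.7
tool_pos: [0.6047, -0.0169, 0.2758]
tcp_rot: [1.0, 0.0, 0.0, -0.0]
force: [0.1, -0.2, -1.6]
opening: 0.0331
grip_force: 40.0
```

Request:
{"api": "drive_tool", "payload": {
  "grip": [0, 0, 0],
  "delta_pos": [
    [0, 0, 1],
    [0, 0, 1],
    [0, 0, 0]
  ],
  "twist": [0, 0, 0]
}}

```text
time_s: 11.95
tool_pos: [0.6051, -0.0178, 0.2747]
tcp_rot: [1.0, -0.0, 0.001, 0.0]
force: [-0.2, 0.7, -1.8]
opening: 0.0336
grip_force: 40.0
```

Request:
{"api": "drive_tool", "payload": {
  "grip": [0, 0, 0, 0],
  "delta_pos": [
    [0, 0, 0.7],
    [0, 0, 0.5],
    [0, 0, 0],
    [0, 0, 0]
  ],
  "twist": [0, 0, 0, 0]
}}

```text
time_s: 12.28
tool_pos: [0.6052, -0.0179, 0.2738]
tcp_rot: [1.0, -0.0, 0.001, 0.0]
force: [-0.7, 1.4, 5.8]
opening: 0.0334
grip_force: 40.0
```

Request:
{"api": "drive_tool", "payload": {
  "grip": [0.65, 0.65, 0.65, 0.65, 0.65, 0.65, 0.65, 0.65],
  "delta_pos": [
    [0, 0, 0],
    [0, 0, 0],
    [0, 0, 0],
    [0, 0, 0],
    [0, 0, -10],
    [0, 0, -25],
    [0, 0, -35],
    [0, 0, -30]
  ],
  "twist": [0, 0, 0, 0, 0, 0, 0, 0]
}}

```text
time_s: 12.95
tool_pos: [0.6045, -0.0178, 0.3736]
tcp_rot: [1.0, -0.0, -0.0, -0.0]
force: [0.4, -1.3, 0.4]
opening: 0.0618
grip_force: 0.0
```

Request:
{"api": "drive_tool", "payload": {
  "grip": [0.65, 0.65, 0.65, 0.65, 0.65, 0.65, 0.65, 0.65],
  "delta_pos": [
    [-20, -13, 0],
    [-30, -20, 0],
    [-30, -20, 0],
    [-30, -20, 0],
    [-22, -16, 0],
    [-14, -10, 0],
    [0, 0, 0],
    [0, 0, 0]
  ],
  "twist": [0, 0, 0, 0, 0, 0, 0, 0]
}}

```text
time_s: 13.62
tool_pos: [0.4584, 0.0816, 0.3729]
tcp_rot: [1.0, 0.0, 0.001, 0.0]
force: [0.6, 0.5, 0.6]
opening: 0.0618
grip_force: 0.0
```

```bash
python3 look.py 3
```

```text
top
[0.3198 0.0695 0.5521] [0.3114 0.0695] 0.0436 [208. 242.] 1919
[ 0.6014 -0.0182  0.1073] [ 0.6012 -0.0179] 0.0175 [277. 163.] 175
[ 0.4607 -0.0816  0.1392] [ 0.4613 -0.0814] 0.0175 [308. 224.] 206
[ 0.4278 -0.345   0.1214] [ 0.4279 -0.3453] 0.0175 [428. 236.] 204
[ 0.3563 -0.0574  0.1394] [ 0.3564 -0.0571] 0.0175 [298. 272.] 211
scene
[0.4872 0.0639 0.4417] [0.4711 0.0768] 0.0604 [321.  63.] 929
[ 0.4204 -0.0703  0.1373] [ 0.4138 -0.0673] 0.0713 [239. 163.] 331
[0.4617 0.0816 0.0839] [0.4605 0.0828] 0.018 [311. 167.] 146
[ 0.4342 -0.3443  0.1189] [ 0.4328 -0.3442] 0.0177 [110. 197.] 203
[0.6106 0.0783 0.124 ] [0.6102 0.0795] 0.0179 [336. 214.] 214
[ 0.6081 -0.0181  0.1059] [ 0.6069 -0.0173] 0.0179 [289. 226.] 221
```

Request:
{"api": "drive_tool", "payload": {
  "grip": [0.65, 0.65, 0.65, 0.65, 0.65, 0.65, 0.65, 0.65],
  "delta_pos": [
    [0, 0, 20],
    [0, 0, 30],
    [0, 0, 35],
    [0, 0, 22],
    [0, 0, 11],
    [0, 0, 5],
    [0, 0, 0],
    [0, 0, 0]
  ],
  "twist": [0, 0, 0, 0, 0, 0, 0, 0]
}}

```text
time_s: 14.38
tool_pos: [0.4598, 0.0811, 0.2504]
tcp_rot: [1.0, -0.001, 0.001, -0.0]
force: [0.4, 0.2, 0.3]
opening: 0.0618
grip_force: 0.0
```

Request:
{"api": "drive_tool", "payload": {
  "grip": [0, 0, 0, 0, 0, 0, 0, 0],
  "delta_pos": [
    [0, 0, 0],
    [0, 0, 0],
    [0, 0, 0],
    [0, 0, 0],
    [0, 0, 0],
    [0, 0, 0],
    [0, 0, 0],
    [0, 0, 0]
  ],
  "twist": [0, 0, 0, 0, 0, 0, 0, 0]
}}

```text
time_s: 15.05
tool_pos: [0.4589, 0.0813, 0.2495]
tcp_rot: [1.0, -0.0, 0.0, -0.0]
force: [0.7, -0.2, 2.6]
opening: 0.0333
grip_force: 39.9
```

Request:
{"api": "drive_tool", "payload": {
  "grip": [0, 0, 0, 0, 0, 0, 0, 0],
  "delta_pos": [
    [0, 0, -10],
    [0, 0, -25],
    [0, 0, -35],
    [0, 0, -30],
    [4, 5, -15],
    [10, 14, -5],
    [18, 24, 0],
    [22, 30, 0]
  ],
  "twist": [0, 0, 0, 0, 0, 0, 0, 0]
}}

```text
time_s: 15.72
tool_pos: [0.5126, 0.0084, 0.3704]
tcp_rot: [1.0, 0.001, 0.001, -0.0]
force: [0.1, 0.5, -1.5]
opening: 0.0334
grip_force: 39.9
```

Request:
{"api": "drive_tool", "payload": {
  "grip": [0, 0, 0, 0, 0, 0, 0, 0],
  "delta_pos": [
    [22, 30, 0],
    [22, 30, 0],
    [20, 27, 0],
    [15, 20, 0],
    [8, 10, 0],
    [3, 4, 0],
    [0, 0, 0],
    [0, 0, 0]
  ],
  "twist": [0, 0, 0, 0, 0, 0, 0, 0]
}}

```text
time_s: 16.38
tool_pos: [0.6021, -0.112, 0.3689]
tcp_rot: [1.0, -0.0, -0.0, -0.0]
force: [-0.3, 0.4, -0.6]
opening: 0.0337
grip_force: 39.9
```

Request:
{"api": "drive_tool", "payload": {
  "grip": [0, 0, 0, 0, 0, 0, 0, 0],
  "delta_pos": [
    [0, 0, 20],
    [0, 0, 30],
    [0, 0, 30],
    [0, 0, 20],
    [0, 0, 8],
    [0, 0, 5],
    [0, 0, 2],
    [0, 0, 0]
  ],
  "twist": [0, 0, 0, 0, 0, 0, 0, 0]
}}

```text
time_s: 17.05
tool_pos: [0.6029, -0.1124, 0.2553]
tcp_rot: [1.0, -0.0, 0.001, 0.0]
force: [0.6, -0.0, -0.6]
opening: 0.0334
grip_force: 39.9
```

Final contact height should be about 0.2535.

Request:
{"api": "drive_tool", "payload": {
  "grip": [0, 0, 0, 0],
  "delta_pos": [
    [0, 0, 1],
    [0, 0, 1],
    [0, 0, 0],
    [0, 0, 0]
  ],
  "twist": [0, 0, 0, 0]
}}

```text
time_s: 17.38
tool_pos: [0.6032, -0.1129, 0.2535]
tcp_rot: [1.0, -0.0, 0.001, 0.0]
force: [0.5, 0.7, 2.4]
opening: 0.0337
grip_force: 39.9
```

Request:
{"api": "drive_tool", "payload": {
  "grip": [0.65, 0.65, 0.65, 0.65, 0.65, 0.65, 0.65, 0.65],
  "delta_pos": [
    [0, 0, 0.5],
    [0, 0, 0],
    [0, 0, 0],
    [0, 0, 0],
    [0, 0, -10],
    [0, 0, -25],
    [0, 0, -40],
    [0, 0, -40]
  ],
  "twist": [0, 0, 0, 0, 0, 0, 0, 0]
}}

```text
time_s: 18.05
tool_pos: [0.6019, -0.1127, 0.3667]
tcp_rot: [1.0, -0.0, -0.002, -0.0]
force: [1.0, -0.5, 0.3]
opening: 0.0619
grip_force: 0.0
```

Request:
{"api": "drive_tool", "payload": {
  "grip": [0.65, 0.65, 0.65, 0.65, 0.65, 0.65, 0.65, 0.65],
  "delta_pos": [
    [0, 0, -20],
    [-25, -5, -5],
    [-35, -8, 0],
    [-35, -8, 0],
    [-28, -6, 0],
    [-16, -4, 0],
    [0, 0, 0],
    [0, 0, 0]
  ],
  "twist": [0, 0, 0, 0, 0, 0, 0, 0]
}}

```text
time_s: 18.72
tool_pos: [0.4633, -0.0816, 0.3925]
tcp_rot: [1.0, -0.0, 0.001, 0.0]
force: [1.0, -0.0, 0.3]
opening: 0.0618
grip_force: 0.0
```

```bash
python3 look.py 4
```

```text
top
[0.6039 0.0783 0.1247] [0.6049 0.0792] 0.0181 [235. 162.] 191
[ 0.3195 -0.0342  0.5705] [ 0.3144 -0.0301] 0.0472 [306. 239.] 2181
[ 0.4277 -0.3448  0.1218] [ 0.4277 -0.3458] 0.0179 [428. 236.] 203
scene
[ 0.4927 -0.0907  0.4624] [ 0.4899 -0.0894] 0.0576 [229.  65.] 1243
[ 0.4212 -0.0707  0.1373] [ 0.4134 -0.0673] 0.0714 [239. 163.] 329
[ 0.4343 -0.344   0.1187] [ 0.4322 -0.3449] 0.0186 [110. 197.] 209
[0.6105 0.0781 0.124 ] [0.6087 0.0786] 0.0187 [336. 214.] 214
[ 0.6079 -0.0181  0.1061] [ 0.6062 -0.0174] 0.0182 [289. 226.] 217
[ 0.6062 -0.1125  0.0879] [ 0.6046 -0.1116] 0.0178 [242. 238.] 225
```

Request:
{"api": "drive_tool", "payload": {
  "grip": [0.65, 0.65, 0.65, 0.65, 0.65, 0.65, 0.65, 0.65],
  "delta_pos": [
    [0, 0, 20],
    [0, 0, 30],
    [0, 0, 20],
    [0, 0, 13],
    [0, 0, 5.5],
    [0, 0, 0],
    [0, 0, 0],
    [0, 0, 0]
  ],
  "twist": [0, 0, 0, 0, 0, 0, 0, 0]
}}

```text
time_s: 19.48
tool_pos: [0.4645, -0.082, 0.3044]
tcp_rot: [1.0, -0.0, 0.001, 0.0]
force: [-0.3, 0.1, 1.1]
opening: 0.0617
grip_force: 0.0
```

Request:
{"api": "drive_tool", "payload": {
  "grip": [0, 0, 0, 0, 0, 0, 0, 0],
  "delta_pos": [
    [0, 0, 0],
    [0, 0, 0],
    [0, 0, 0],
    [0, 0, 0],
    [0, 0, 0],
    [0, 0, 0],
    [0, 0, 0],
    [0, 0, 0]
  ],
  "twist": [0, 0, 0, 0, 0, 0, 0, 0]
}}

```text
time_s: 20.15
tool_pos: [0.4637, -0.0817, 0.3033]
tcp_rot: [1.0, -0.0, 0.0, -0.0]
force: [0.3, 0.7, 0.9]
opening: 0.0336
grip_force: 40.0
```

Request:
{"api": "drive_tool", "payload": {
  "grip": [0, 0, 0, 0, 0, 0, 0, 0],
  "delta_pos": [
    [0, 0, -10],
    [0, 0, -25],
    [0, 0, -25],
    [0, -5, -15],
    [0, -14, -5],
    [0, -24, 0],
    [0, -32, 0],
    [0, -32, 0]
  ],
  "twist": [0, 0, 0, 0, 0, 0, 0, 0]
}}

```text
time_s: 20.82
tool_pos: [0.4633, 0.026, 0.3832]
tcp_rot: [1.0, -0.001, -0.0, 0.0]
force: [0.5, -0.6, -2.6]
opening: 0.0333
grip_force: 40.0
```

Request:
{"api": "drive_tool", "payload": {
  "grip": [0, 0, 0, 0, 0, 0, 0, 0],
  "delta_pos": [
    [0, -32, 0],
    [0, -32, 0],
    [0, -32, 0],
    [5, -26, 0],
    [12, -16, 0],
    [20, -9, 0],
    [25, 0, 0],
    [27, 0, 0]
  ],
  "twist": [0, 0, 0, 0, 0, 0, 0, 0]
}}

```text
time_s: 21.48
tool_pos: [0.553, 0.1732, 0.3826]
tcp_rot: [1.0, 0.001, -0.001, 0.0]
force: [-0.4, -1.3, -3.1]
opening: 0.0333
grip_force: 40.0
```

Request:
{"api": "drive_tool", "payload": {
  "grip": [0, 0, 0, 0, 0, 0],
  "delta_pos": [
    [25, 0, 0],
    [18, 0, 0],
    [9, 0, 0],
    [3, 0, 0],
    [0, 0, 0],
    [0, 0, 0]
  ],
  "twist": [0, 0, 0, 0, 0, 0]
}}

```text
time_s: 21.98
tool_pos: [0.6071, 0.1722, 0.3828]
tcp_rot: [1.0, -0.0, -0.001, 0.0]
force: [-0.4, -0.3, -3.3]
opening: 0.0331
grip_force: 40.0
```

Target x is 0.6078 and the final z is about 0.3073.

Request:
{"api": "drive_tool", "payload": {
  "grip": [0, 0, 0, 0, 0, 0, 0, 0],
  "delta_pos": [
    [0.5, 0, 20],
    [0, 0, 25],
    [0, 0, 15],
    [0, 0, 8],
    [0, 0, 4],
    [0, 0, 2],
    [0, 0, 0],
    [0, 0, 0]
  ],
  "twist": [0, 0, 0, 0, 0, 0, 0, 0]
}}

```text
time_s: 22.65
tool_pos: [0.6087, 0.1723, 0.3105]
tcp_rot: [1.0, -0.0, 0.001, -0.0]
force: [-0.9, 0.2, -2.9]
opening: 0.0335
grip_force: 40.0
```

Request:
{"api": "drive_tool", "payload": {
  "grip": [0, 0, 0, 0],
  "delta_pos": [
    [0, 0, 1],
    [0, 0, 0.7],
    [0, 0, 0],
    [0, 0, 0]
  ],
  "twist": [0, 0, 0, 0]
}}

```text
time_s: 22.98
tool_pos: [0.6084, 0.1722, 0.3076]
tcp_rot: [1.0, -0.0, 0.0, -0.0]
force: [0.3, -1.1, -3.0]
opening: 0.0334
grip_force: 40.0
```

Request:
{"api": "drive_tool", "payload": {
  "grip": [0, 0, 0, 0],
  "delta_pos": [
    [0, 0, 0.7],
    [0, 0, 0.3],
    [0, 0, 0],
    [0, 0, 0]
  ],
  "twist": [0, 0, 0, 0]
}}

```text
time_s: 23.32
tool_pos: [0.6086, 0.1722, 0.3073]
tcp_rot: [1.0, -0.0, 0.001, -0.0]
force: [-1.2, -0.0, 3.1]
opening: 0.0333
grip_force: 40.0
```

Contact made, so I'll release, rise and move back clear.

Request:
{"api": "drive_tool", "payload": {
  "grip": [0.65, 0.65, 0.65, 0.65, 0.65, 0.65, 0.65, 0.65],
  "delta_pos": [
    [0, 0, 0],
    [0, 0, 0],
    [0, 0, 0],
    [0, 0, 0],
    [0, 0, -10],
    [0, 0, -25],
    [0, 0, -40],
    [0, 0, -30]
  ],
  "twist": [0, 0, 0, 0, 0, 0, 0, 0]
}}

```text
time_s: 23.98
tool_pos: [0.6082, 0.1722, 0.4139]
tcp_rot: [1.0, -0.0, 0.0, -0.0]
force: [0.3, 0.2, 1.7]
opening: 0.0613
grip_force: 0.0
```

Request:
{"api": "drive_tool", "payload": {
  "grip": [0.65, 0.65, 0.65, 0.65, 0.65, 0.65, 0.65, 0.65],
  "delta_pos": [
    [-20, -15, 0],
    [-30, -25, 0],
    [-30, -25, 0],
    [-30, -25, 0],
    [-30, -25, 0],
    [-20, -15, 0],
    [0, 0, 0],
    [0, 0, 0]
  ],
  "twist": [0, 0, 0, 0, 0, 0, 0, 0]
}}

```text
time_s: 24.65
tool_pos: [0.4475, 0.303, 0.4123]
tcp_rot: [1.0, 0.001, 0.001, -0.0]
force: [-0.3, -0.3, 0.2]
opening: 0.0618
grip_force: 0.0
```

```bash
python3 look.py 5
```

```text
top
[0.6044 0.1713 0.1428] [0.6051 0.1719] 0.0178 [193. 162.] 201
[0.6036 0.0783 0.1252] [0.6049 0.0781] 0.0181 [235. 162.] 187
[ 0.6015 -0.018   0.1072] [ 0.6019 -0.0172] 0.0181 [278. 163.] 178
[ 0.6002 -0.1132  0.0894] [ 0.6007 -0.1127] 0.0173 [320. 162.] 175
[0.3195 0.219  0.5877] [0.3188 0.214 ] 0.0509 [ 63. 252.] 2475
[ 0.4278 -0.3449  0.1214] [ 0.4276 -0.3454] 0.0178 [427. 236.] 206
[ 0.3562 -0.0574  0.1394] [ 0.3564 -0.0568] 0.0172 [298. 272.] 210
scene
[0.4741 0.2962 0.4064] [0.4609 0.3069] 0.0477 [430.  41.] 714
[ 0.3633 -0.0573  0.137 ] [ 0.3603 -0.0568] 0.0176 [239. 144.] 150
[0.6112 0.171  0.1421] [0.6095 0.1723] 0.0183 [379. 201.] 214
[ 0.4342 -0.3443  0.1189] [ 0.4319 -0.3443] 0.0179 [110. 197.] 204
[0.6106 0.0783 0.1242] [0.6088 0.0793] 0.018 [336. 214.] 209
[ 0.6079 -0.0178  0.1059] [ 0.6061 -0.0175] 0.0178 [289. 226.] 217
[ 0.6063 -0.1126  0.0878] [ 0.6047 -0.1121] 0.0178 [242. 238.] 225
```

View pics/scene_5.png

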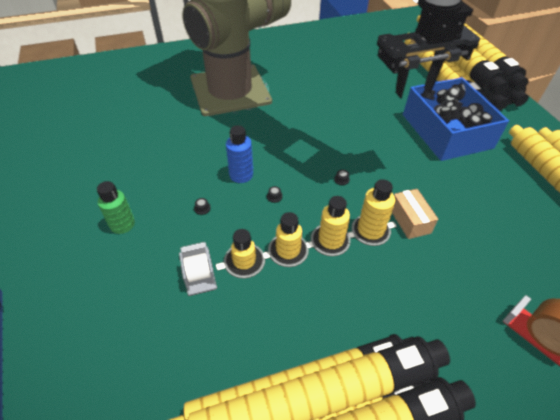

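The picture shows all four bottles upright and centred on the mats, from the shortest at (242,252) beside the dispenser to the tallest at (377,212) beside the carton. The blue and green ones are untouched.

```bash
python3 -c "
from station import workorder; print(workorder.close_job())"
```

```text
the job is handed in; nothing more can be done
None
```

The four yellow bottles stand upright on the mats in height order, shortest (c) by the dispenser, then a, d and tallest (b) by the carton, each within about 1.5 mm of centre by the camera; none was knocked over, and the job is handed in.

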